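Put the spare battery pack on charge

TASK

Put the spare battery pack on charge: first turn the charging station's rotary main switch to OFF, then lift the tall pack out of the steel rack and lower it on edge into the station's empty middle bay until it stands fully home (do not drop it in). Leave it standing there and turn the switch back to ON; it may be ON again only once the pack is home. Do not disturb the other packs, the case in the rack or anything else on the bench.

Things in the scene. Friction and masses are not known exactly. Their poses are not given: they have to be found in the camera images.
- charger: Grey charging station, fixed: 180 mm deep (x), 380 mm wide (y), deck 62 mm high. Origin: centre of its underside on the bench; x points from its front (robot side) to its back, y to its left, z up. Along its y, at x = 0: three bays (slots lying along x) at +150, +72 and -6 mm, then the main switch at -118 mm. The outer bays hold packs, the middle one is empty.
- free_bay (a point): Centre of the floor of the empty middle bay, 26 mm above the bench; axes as the charger's. The slot is 104 mm (x) by 22 mm (y) and 36 mm deep, with a 4 mm lead-in chamfer at its mouth. The packs in the bays beside it leave 69 mm clear on each side of its centre.
- main_switch (a joint): Handle angle: 0 = ON (bar front to back, white pointer line to +x of the station, at a stroke), 1.571 = OFF (bar across, pointer to +y, its left, at a small ring); grows anticlockwise from above. Starts ON. Stops at both ends; a sprung detent holds it there (about 0.2 N m to leave), and let go anywhere it snaps to the nearer end: turn it well past half way, then let go.
- switch_grip (a point): On the handle's vertical axis, 98 mm above the bench. The handle is a black disc, 58 mm across, with an upright bar grip across it: 64 mm long, 14 mm wide, 30 mm tall, from 77 to 107 mm above the bench. This frame turns with the handle: x runs along the bar to its pointer end, y across it, z up.
- pack: The spare battery pack: black and grey box with aluminium plates, 96 mm long (x), 18 mm thick (y), 90 mm high (z), about 0.33 kg, standing on its long edge in one of the rack's two slots. Origin: centre of its underside. Its top 50 mm is clear of the rack's walls; home in a bay, 54 mm stands out. It may go in either way round.
- rack: Low steel desk rack, fixed, left or right of the station: base 135 x 124 mm, 6 mm thick; two slots along its x at y = +31 and -31 mm, each 104 mm long and 24 mm wide, floor 6 mm above the bench, walls 3 mm thick with tops 45 mm above the bench. Origin: centre of its underside. One slot holds the pack, the other the case.
- case: White flat slide case, 84 x 12 x 62 mm, on edge in the rack's other slot, lower and thinner than the pack; to be left there. Origin: centre of its underside.
- pack_left: A pack like the spare one, in the station's left bay; to be left there. Origin: centre of its underside.
- pack_right: A pack like the spare one, in the bay next to the switch; to be left there. Origin: centre of its underside.
- tip_box: Bystander: box of pipette tips, 122 x 84 x 68 mm, on the other side of the station from the rack. Origin: centre of its underside.
- slide_box: Bystander: flat brown slide box, 83 x 98 x 34 mm, left of the station. Origin: centre of its underside.
- reagent: Bystander: small white bottle, 48 mm across, 100 mm high, in front of the station. Origin: centre of its underside.
- paper_cup: Bystander: brown cup, 76 mm across, 90 mm high, right of the station. Origin: centre of its underside.
Things that resemble listed ones, but are neither listed nor needed, are in the scene too. Leave any orange or purple look-alike of the pack alone.

How it is judged:
By the outcome, as a careful person would: the job done as asked, in the order asked, and still so for the second after the job is handed in, with the robot touching nothing.
It also fails if it takes over 69 s, if anything falls off the work surface, if the arm or the gripper's body presses on something with over 40 N, if the wrist force passes 120 N, or if a joint passes its speed limit or range.

ROBOT

A 6-joint arm with a two-finger parallel gripper is mounted at the origin on the work surface. World frame = base frame: x ahead of the robot, y to its left, z up, the work surface at z = 0. Lengths are in m, angles in rad, forces in N, time in s.
With the tool pointing down it reaches from about 0.275 to 0.775 m from the base axis. Payload 14.6 kg.
Tool frame: the origin (TCP) lies between the finger pads; the fingertips stand manip.tip_reach ahead of it and the grasp point (between the pads) lies 2 mm behind it (manip.tip_reach is the distance from the TCP to the fingertips, in m); z points along the fingers, y is the line along which they close (so a half turn about z gives the same grasp; the last joint's range is limited). The gripper opens to 85 mm and grips with 20 to 120 N. Pads are 22 mm wide; open, the fingers measure 114 mm over their backs; the gripper's body (76 mm by 85 mm) begins 54 mm behind the grasp point. The pads swing forward as they close: fully open they stand 13 mm farther back than shut.
Start: joints at [-1.499, 0.263, -0.048, 1.259, 0, 1.415], TCP at [0.118, -0.512, 0.248] pointing down, gripper open.
Joint ranges: [-2.65, 2.65], [-0.89, 1.7], [-1.18, 1.37], [-2.13, 2.11], [-1.35, 1.29], [-3.14, 3.14]. Speed limits (rad/s): [1.89, 1.89, 2.57, 2.79, 3.14, 3.14].

INTERFACE

Orientations are given as [roll, pitch, yaw] about the fixed x, y, z axes, in that order (R = Rz(yaw) Ry(pitch) Rx(roll)).
In Python, from cell import manip, eyes gives the robot as it stands.
- The arm moves only by the tool apply_moves, never from a script. Its argument "targets" is a list of rows, each a list of 2 entries, a list of its own where there are three numbers: the shift along the tool's x, y, z in units of 0.2 m (1.0 is 0.2 m), then the turn, a rotation vector about the tool's x, y, z in units of 90 degrees (1.0 is 90 degrees). In form: [[[tx, ty, tz], [rx, ry, rz]], ...]. A call has 1 to 5 rows; each row is the pose to reach, as a shift and turn from the pose commanded when the call began, along the tool's axes at that moment; what a row does not reach only later rows make up. A row lasts 1/12 s, in which the tool goes at most 41.7 mm and 7.16 degrees, less where a joint would pass 70% of its speed; a pose out of reach is approached as far as the arm can. A call with a number of a shift or a turn outside -1 to 1 is refused whole. A call with a gripper value outside its range is refused whole. "hand" is the closure, from 0 (fully open) to 1 (shut), set as the call begins (left out, the last holds). The fingers move at their own pace and stop on an object; the grip force is fixed at half the most. Time passes only in rows, so rows that repeat a pose let the fingers close. It gives the time, the measured TCP pose, the force, the opening and the grip force at its end, in the units of the state.
- manip.state(): the state, without advancing time (a new reading comes with each control period).
- eyes.get_image(name): name is "scene" or "top" or "wrist"; returns a dict with "image" (384x512x3 uint8, red, green, blue), "intrinsics" (3x3 intrinsics, pixels), "R" (3x3) and "t" (3): a world point X has camera coordinates R X + t; the wrist camera has in their place "tool_from_camera" (4x4, takes a point from camera to tool coordinates, whose origin is the TCP and whose axes are the flange's). Camera axes: x right, y down, z forward; pixel columns grow to the right and rows downward; lengths in m; the calibration is good to about 2 mm. A picture is of the moment at which its call begins: read the wrist's pose just before it. There is no depth.
- manip.finish_job(): hands the job in; it is judged then, once.
The state is a dict: "time_s": time; "q": joint angles; "dq": joint speeds; "joint_torque": joint torques, N m; "tcp_pos": TCP position; "tcp_rot": TCP orientation; "wrist_force": force on the tool from outside, world axes, zero at the start; "wrist_torque": the same for the moment, N m; "gripper_width": finger opening in m; "finger_force": force on a finger pad.
Only numpy, scipy, OpenCV 4.12 (cv2) and the standard library are available. Lean on these libraries where they do the work, as an engineer would, in place of code of your own. Each camera call takes 0.05 s, during which the arm holds its last target. There are 200 camera calls.

## Working session

There is one attempt and no reset: what is moved stays moved. The work goes in short steps, Python scripts to look and compute and a tool call to move; the robot and the scene stay as the last step left them, time stands still between calls to the robot, and variables do not carry over. Pictures are saved under pics/ and viewed, at most 10 in all, crops included, and the job is handed in when it is done.

Besides the shell and the picture viewer there is one more tool, called after ">>>" in YAML: its name, and indented under it one key for each argument. apply_moves: Moves the arm, as the interface text tells. Shifts and turns lie within -1 to 1; 1 stands for 0.2 m of shift or 90 degrees of turn. Its arguments: {"type":"object","properties":{"targets":{"type":"array","items":{"type":"array"}},"hand":{"type":"number"}},"required":["targets"]}

```bash
ls; mkdir -p pics; python3 - <<'E'
from cell import manip, eyes
import cv2,pickle
print(manip.state(), manip.tip_reach)
for n in ["scene","top"]:
    d=eyes.get_image(n); pickle.dump(d,open(f"pics/{n}0.pkl","wb"))
    cv2.imwrite(f"pics/{n}0.png",cv2.resize(d["image"][:,:,::-1],(800,600),interpolation=cv2.INTER_CUBIC))
    print(n,d["intrinsics"],d["R"],d["t"])
E
```

```text
pics
{'time_s': 0.0, 'q': array([-1.49926866e+00,  2.63507596e-01, -4.89357629e-02,  1.25940699e+00,
        1.12630664e-05,  1.41551254e+00]), 'dq': array([-8.22083202e-04, -6.20909364e-05,  6.20652816e-04, -2.68057714e-04,
       -1.09114222e-03,  3.12260923e-04]), 'joint_torque': array([ 3.50902919e-03, -6.37611437e+01,  3.84567225e+01,  1.36847011e-02,
        2.23920388e-04,  1.39541959e-05]), 'tcp_pos': array([ 0.11804504, -0.51128961,  0.24783347]), 'tcp_rot': array([-3.14055306e+00, -1.74142492e-04,  2.26811351e-01]), 'wrist_force': array([-0.54562789,  0.68850955,  0.18001363]), 'wrist_torque': array([-0.01552311,  0.00339848,  0.00273415]), 'finger_force': 0.0, 'gripper_width': 0.08548151565519405} 0.017
scene [[407.17342943   0.         257.191178  ]
 [  0.         407.17342943 191.63844595]
 [  0.           0.           1.        ]] [[ 0.58437193  0.81142584 -0.00987644]
 [ 0.65786912 -0.480839   -0.57965686]
 [-0.47509754  0.3322378  -0.81480082]] [-0.25408232 -0.30626707  1.48256176]
top [[477.55597666   0.         268.2040034 ]
 [  0.         477.55597666 189.40791446]
 [  0.           0.           1.        ]] [[ 0.02469118 -0.99954418  0.01737198]
 [-0.99616498 -0.02605934 -0.08352395]
 [ 0.08393858 -0.01524305 -0.99635434]] [-0.06625227  0.50257191  1.58660926]
```

View pics/scene0.png

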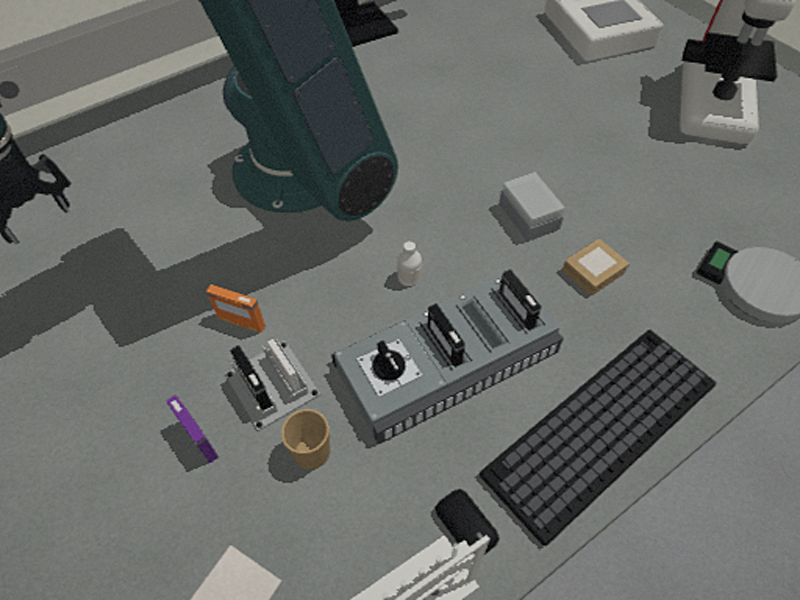

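View pics/top0.png

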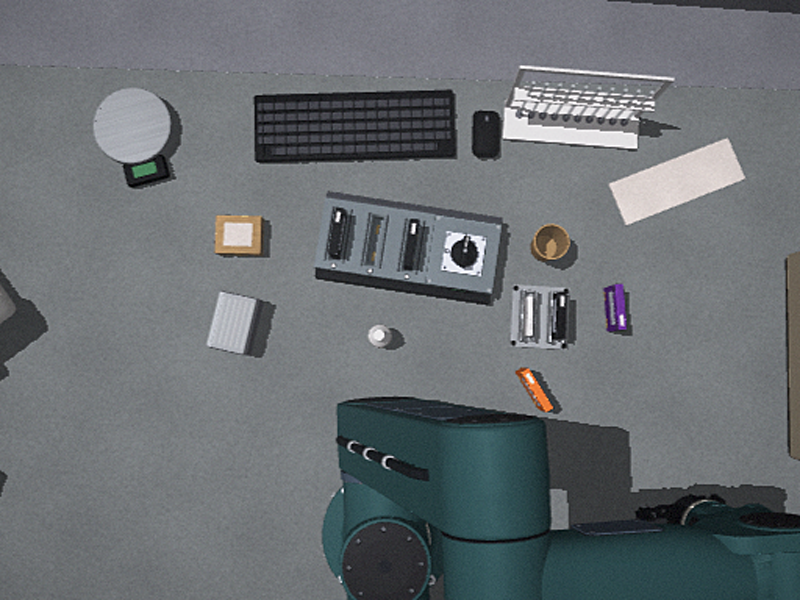

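The top view (800x600 pixels) shows the station at about (410,250). Its empty middle bay is at (374,240) and the switch at (465,252), ON with the pointer up. The rack is at (541,317) on the right.

Pack candidates: the black/grey box in the rack at (560,317), the orange one at (535,390), the purple one at (617,308), and the two packs in the bays at (340,233) and (412,243). The one in the rack's right slot fits, because it is black/grey, tall and beside the white case at (530,315). I'll confirm it in a wrist crop.

```bash
cat > h.py <<'E'
import numpy as np, cv2, pickle
from scipy.spatial.transform import Rotation as Ro
def cam(d):   # returns K, camera centre, R_wc
    if "R" in d: R=d["R"]; return d["intrinsics"], -R.T@d["t"], R.T
    T=d["Tw"]@d["tool_from_camera"]; return d["intrinsics"], T[:3,3], T[:3,:3]
def ray(d,p):
    K,c,R=cam(d); v=R@np.linalg.solve(K,[p[0],p[1],1]); return c,v/np.linalg.norm(v)
def onz(d,p,z):
    c,v=ray(d,p); return c+v*(z-c[2])/v[2]
def proj(d,X):
    K,c,R=cam(d); q=K@(R.T@(np.asarray(X)-c)); return q[:2]/q[2]
def tri(*dp):
    A=np.zeros((3,3)); b=np.zeros(3); L=[]
    for d,p in dp:
        c,v=ray(d,p); M=np.eye(3)-np.outer(v,v); A+=M; b+=M@c; L.append((c,v))
    X=np.linalg.solve(A,b); return X, [float(np.linalg.norm(np.cross(X-c,v))*1e3) for c,v in L]
def pose(s):
    T=np.eye(4); T[:3,:3]=Ro.from_euler("xyz",s["tcp_rot"]).as_matrix(); T[:3,3]=s["tcp_pos"]; return T
def snap(name):
    from cell import manip,eyes
    T=pose(manip.state()); d=eyes.get_image("wrist"); d["Tw"]=T
    pickle.dump(d,open(f"pics/{name}.pkl","wb")); return d
def load(n): return pickle.load(open(f"pics/{n}.pkl","rb"))
def rel(T,X,yaw): # shift (units) and yaw turn (units) from tool pose T to world X, tool down with yaw
    R=Ro.from_euler("xyz",[np.pi,0,yaw]).as_matrix()
    return T[:3,:3].T@(np.asarray(X)-T[:3,3])/.2, Ro.from_matrix(T[:3,:3].T@R).as_rotvec()/(np.pi/2)
E
python3 - <<'E'
from h import *
from cell import manip
np.set_printoptions(precision=4,suppress=True)
t=load("top0"); s=load("scene0"); k=512/800
for n,a,b in [("pack",(560,300),None),("switch",(465,250),(388,352)),("bay",(374,240),(486,323)),("packtopmid",(562,316),(248,368)),("packL",(341,222),(512,280)),("packR",(414,232),(438,318))]:
    a=np.array(a)*k
    print(n,onz(t,a,.1), tri((t,a),(s,np.array(b)*k)) if b else "")
for n,p,z in [("deckUL",(328,197),.062),("deckUR",(502,219),.062),("LR",(491,293),.062),("LL",(316,270),.062)]: print(n,onz(t,np.array(p)*k,z))
T=pose(manip.state()); print(T)
from cell import eyes
d=snap("w0"); print(d["tool_from_camera"],d["intrinsics"])
E
```

```text
pack [ 0.4967 -0.3421  0.1   ] 
switch [ 0.595  -0.1446  0.1   ] (array([ 0.5937, -0.1428,  0.1125]), [1.007265031706089, 1.0072650317060334])
bay [0.6107 0.0435 0.1   ] (array([0.6201, 0.0493, 0.0602]), [5.010407735892752, 5.0104077358927865])
packtopmid [ 0.4639 -0.3465  0.1   ] (array([ 0.466 , -0.3461,  0.0871]), [3.336449302676145, 3.3364493026762982])
packL [0.6463 0.1126 0.1   ] (array([0.6306, 0.1012, 0.1617]), [7.080348007858365, 7.08034800785828])
packR [ 0.6297 -0.0385  0.1   ] (array([ 0.6155, -0.0449,  0.156 ]), [8.11104017539733, 8.11104017539743])
deckUL [0.7061 0.1454 0.062 ]
deckUR [ 0.6692 -0.2248  0.062 ]
LR [ 0.5109 -0.2041  0.062 ]
LL [0.5497 0.1651 0.062 ]
[[ 0.9744  0.2249 -0.      0.118 ]
 [ 0.2249 -0.9744  0.0009 -0.5113]
 [ 0.0002 -0.0009 -1.      0.2479]
 [ 0.      0.      0.      1.    ]]
[[ 0.0012 -0.9455 -0.3258  0.0851]
 [ 1.      0.0011  0.0006  0.    ]
 [-0.0002 -0.3258  0.9455 -0.1253]
 [ 0.      0.      0.      1.    ]] [[294.3318   0.     252.4236]
 [  0.     294.3318 189.9837]
 [  0.       0.       1.    ]]
```

```bash
python3 - <<'E'
from h import *
from cell import manip
np.set_printoptions(precision=4,suppress=True)
T=pose(manip.state()); print(*rel(T,[.50,-.16,.30],-.1))
E
```

```text
[ 2.256  -1.2828 -0.259 ] [-0.0005  0.      0.208 ]
```

>>> apply_moves:
  targets:
    - [[0.75, -0.43, -0.086], [0, 0, 0]]
    - [[0.75, -0.43, -0.086], [0, 0, 0]]
    - [[0.75, -0.43, -0.086], [0, 0, 0]]
    - [[0.75, -0.43, -0.086], [0, 0, 0]]
    - [[0.75, -0.43, -0.086], [0, 0, 0]]

```text
time_s: 0.57
tcp_pos: [0.2477, -0.3904, 0.2663]
tcp_rot: [-3.142, -0.001, 0.23]
wrist_force: [-0.9, -1.0, 0.9]
gripper_width: 0.0853
finger_force: 0.0
```

>>> apply_moves:
  targets:
    - [[0.75, -0.43, -0.086], [0, 0, 0]]
    - [[0.75, -0.43, -0.086], [0, 0, 0]]
    - [[0.75, -0.43, -0.086], [0, 0, 0]]
    - [[0.75, -0.43, -0.086], [0, 0, 0]]
    - [[0.75, -0.43, -0.086], [0, 0, 0]]

```text
time_s: 0.98
tcp_pos: [0.3747, -0.273, 0.2832]
tcp_rot: [-3.141, -0.001, 0.231]
wrist_force: [-0.3, -0.8, -0.2]
gripper_width: 0.0853
finger_force: 0.0
```

>>> apply_moves:
  targets:
    - [[0.75, -0.43, -0.086], [0, 0, 0.208]]
    - [[0.75, -0.43, -0.086], [0, 0, 0.208]]
    - [[0.75, -0.43, -0.086], [0, 0, 0.208]]
    - [[0.75, -0.43, -0.086], [0, 0, 0.208]]
    - [[0.75, -0.43, -0.086], [0, 0, 0.208]]

```text
time_s: 1.4
tcp_pos: [0.5006, -0.1566, 0.2999]
tcp_rot: [-3.141, -0.0, -0.1]
wrist_force: [0.4, -0.8, -0.4]
gripper_width: 0.0858
finger_force: 0.0
```

>>> apply_moves:
  targets:
    - [[0, 0, 0], [0, 0, 0]]
    - [[0, 0, 0], [0, 0, 0]]

```text
time_s: 1.57
tcp_pos: [0.499, -0.1585, 0.2994]
tcp_rot: [-3.142, 0.001, -0.098]
wrist_force: [0.1, -0.5, -0.6]
gripper_width: 0.0854
finger_force: 0.0
```

```bash
python3 - <<'E'
from h import *
d=snap("w1"); cv2.imwrite("pics/w1.png",cv2.resize(d["image"][:,:,::-1],(800,600),interpolation=cv2.INTER_CUBIC)); print(d["Tw"])
E
```

```text
[[ 9.95224281e-01 -9.76122340e-02 -6.94190533e-04  4.98964327e-01]
 [-9.76121734e-02 -9.95224522e-01  1.20789015e-04 -1.58496149e-01]
 [-7.02665927e-04 -5.24507136e-05 -9.99999752e-01  2.99449726e-01]
 [ 0.00000000e+00  0.00000000e+00  0.00000000e+00  1.00000000e+00]]
```

View pics/w1.png

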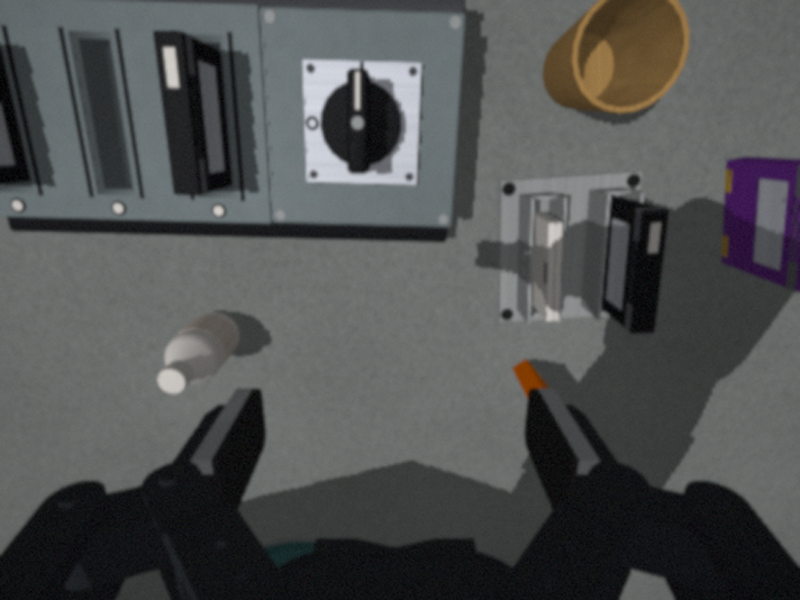

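The wrist view (800x600 pixels) shows the spare pack standing in the rack's right slot: top face about (648,265), side facing left, label at (655,238). The white case is at (550,265). The switch is at (358,122) with its pointer up (ON), and the empty bay is at (103,112). I'll take a second viewpoint.

>>> apply_moves:
  targets:
    - [[0.25, -0.35, 0], [0, 0, 0]]
    - [[0.25, -0.35, 0], [0, 0, 0]]
    - [[0.25, -0.35, 0], [0, 0, 0]]
    - [[0.25, -0.35, 0], [0, 0, 0]]

```text
time_s: 1.95
tcp_pos: [0.5555, -0.0941, 0.2994]
tcp_rot: [-3.142, 0.001, -0.099]
wrist_force: [-0.1, -0.4, 0.2]
gripper_width: 0.0855
finger_force: 0.0
```

```bash
python3 - <<'E'
from h import *
d=snap("w2"); np.set_printoptions(precision=4,suppress=True);print(d["Tw"][:3,3])
v1=load("w1")["image"][:,:,::-1]; v=d["image"][:,:,::-1]
# composite of enlarged crops: rack in w1 and w2, station strips in both
def f(im,x0,y0,x1,y1,w,h): return cv2.resize(im[y0:y1,x0:x1],(w,h),interpolation=cv2.INTER_CUBIC)
c=np.vstack([np.hstack([f(v1,310,100,440,225,400,384)[:300],f(v,380,100,510,225,400,384)[:300]]),np.zeros((0,800,3),np.uint8)])
c=np.vstack([np.hstack([f(v1,310,105,450,210,400,300),f(v,372,130,512,235,400,300)]),np.hstack([f(v1,0,0,160,120,400,300),f(v,60,20,220,140,400,300)])])
cv2.imwrite("pics/c1.png",c)
E
```

```text
[ 0.5555 -0.0941  0.2994]
```

View pics/c1.png

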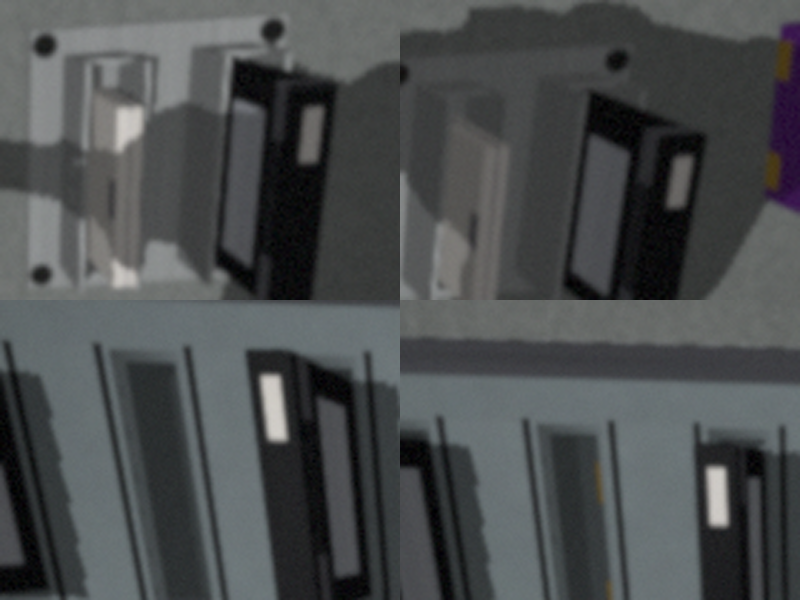

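The crop confirms it: the black/grey pack with its plate and white label stands in the rack's right slot, with the white case in the left slot and the purple look-alike outside the rack. The middle bay is empty in both views. Next I'll measure the switch, bay and pack in both wrist views.

```bash
cat > m.py <<'E'
from h import *
np.set_printoptions(precision=4,suppress=True)
V=[load("w1"),load("w2")]
def blobs(im,lo,hi,amin,amax,box):
    m=cv2.inRange(im,np.array(lo),np.array(hi)); x0,y0,x1,y1=box; z=np.zeros_like(m); z[y0:y1,x0:x1]=m[y0:y1,x0:x1]
    c,_=cv2.findContours(z,cv2.RETR_EXTERNAL,cv2.CHAIN_APPROX_NONE)
    return [(cv2.contourArea(k),cv2.minAreaRect(k),k) for k in c if amin<cv2.contourArea(k)<amax]
E
python3 - <<'E'
from m import *
for i,d in enumerate(V):
    im=d["image"]
    print("white",i,[(round(a),np.round(r[0],1),np.round(r[1],1),round(r[2],1)) for a,r,k in blobs(im,(165,165,165),(255,255,255),15,9000,(0,0,512,240))])
    print("black",i,[(round(a),np.round(r[0],1),np.round(r[1],1),round(r[2],1)) for a,r,k in blobs(im,(0,0,0),(42,42,42),60,9000,(0,0,512,215))])
    print("orange/ purple skip; slot dark",[(round(a),np.round(r[0],1),np.round(r[1],1),round(r[2],1)) for a,r,k in blobs(im,(43,43,43),(72,72,72),200,5000,(0,0,250,150))])
E
```

```text
white 0 [(19, array([108., 238.]), array([ 2., 12.]), 90.0), (47, array([109.2, 225.6]), array([ 5.7, 12.3]), 18.4), (30, array([353.5, 200.5]), array([7., 7.]), 0.0), (75, array([355. , 149.5]), array([13.,  8.]), 90.0), (16, array([139.2, 134.2]), array([4.9, 4.2]), 45.0), (21, array([228.5,  57.5]), array([21.,  1.]), 90.0), (1816, array([231.3,  77.7]), array([72.5, 77.6]), 1.4), (708, array([211.5,  57. ]), array([38., 35.]), 90.0), (129, array([109.1,  42.9]), array([24.5,  6.4]), 83.7)]
black 0 [(1594, array([145.5, 146.2]), array([279.1,   7.2]), 1.5), (1976, array([405.2, 170.4]), array([36.6, 84.8]), 6.7), (1696, array([230.3,  78.6]), array([51. , 51.4]), 40.9), (138, array([151.,  77.]), array([88.3,  2.7]), 85.5), (618, array([ 9.5, 73.5]), array([19., 87.]), 0.0), (209, array([14.4, 72.5]), array([91.4,  3.6]), 77.5), (3634, array([125.4,  70.6]), array([104.7,  39.9]), 82.9)]
orange/ purple skip; slot dark [(684, array([135. ,  74.3]), array([71.7, 11.1]), 84.6), (1309, array([139.5,  73.7]), array([ 51.9, 105.7]), 1.8), (1796, array([64.9, 70.4]), array([103.4,  22.7]
[... 431 characters left out ...]
3.2]), array([266.1,   4.5]), 0.9), (1309, array([455.6, 190.8]), array([43.3, 52.9]), 8.1), (1496, array([292.5, 125. ]), array([47.4, 47.4]), 45.0), (112, array([213.3, 121.5]), array([79. ,  2.6]), 89.1), (1895, array([193.5, 123. ]), array([92.2, 27.1]), 88.5), (158, array([ 83.3, 117.5]), array([82. ,  3.1]), 81.0), (4304, array([ 53.3, 116.7]), array([96.9, 51.4]), 78.7)]
orange/ purple skip; slot dark [(1312, array([130.7, 111.1]), array([77.9, 20.9]), 84.6), (469, array([218.7, 109.9]), array([78.5, 10.4]), 87.1), (287, array([195. , 109.5]), array([79.7, 33.2]), 88.8), (656, array([ 57.5, 109.2]), array([90.1, 69.2]), 82.0), (2514, array([137.5,  43.9]), array([223.5,  14. ]), 1.7)]
```

```bash
python3 - <<'E'
from m import *
print("disc",tri((V[0],(230.3,78.6)),(V[1],(292.5,125))))
for i,d in enumerate(V):
    g=cv2.GaussianBlur(cv2.cvtColor(d["image"],cv2.COLOR_RGB2GRAY),(0,0),.7).astype(int)
    # plate centre from white bbox
    w=cv2.inRange(d["image"],np.array((150,)*3),np.array((255,)*3)); box=[(185,25,285,130),(245,75,345,170)][i]
    z=np.zeros_like(w); z[box[1]:box[3],box[0]:box[2]]=w[box[1]:box[3],box[0]:box[2]]
    P=cv2.findNonZero(z); r=cv2.minAreaRect(P); print("plate",r,onz(d,r[0],.062))
    B=np.array([onz(d,p,.062) for p in cv2.boxPoints(r)]); print(B[:,:2].tolist(), np.linalg.norm(B-np.roll(B,1,0),axis=1))
# stripes: rows profile around middle bay
for i,rows in [(0,range(20,125,12)),(1,range(75,150,10))]:
    g=cv2.GaussianBlur(cv2.cvtColor(V[i]["image"],cv2.COLOR_RGB2GRAY),(0,0),.7).astype(int)
    x0=[30,100][i]
    for y in rows: print(i,y,x0,' '.join(map(str,g[y,x0:x0+75])))
E
```

```text
disc (array([ 0.5962, -0.1437,  0.083 ]), [0.2547107771287885, 0.2547107771288579])
plate ((229.92092895507812, 77.6888427734375), (76.08474731445312, 78.87765502929688), 1.6846843957901) [ 0.5977 -0.1419  0.062 ]
[[0.5596249088826419, -0.08985566149581109], [0.6432731839423702, -0.10636405496801271], [0.6329506486633509, -0.18987727061052811], [0.5482212563279177, -0.18045474214885168]] [0.0913 0.0853 0.0841 0.0853]
plate ((291.18341064453125, 122.6307373046875), (71.87116241455078, 71.7149887084961), 1.7899105548858643) [ 0.5966 -0.145   0.062 ]
[[0.5584535128046813, -0.09642914655262005], [0.6426290258946575, -0.10712098431000547], [0.632029654695137, -0.19010750536389565], [0.5467810861820125, -0.18613044675064702]] [0.0905 0.0849 0.0837 0.0853]
0 20 30 108 108 108 108 107 105 96 78 58 54 70 91 99 95 86 81 81 82 83 84 85 87 88 88 89 90 91 93 94 95 96 97 98 98 99 100 101 102 103 104 106 105 97 80 62 60 78 97 107 110 111 111 110 110 110 110 110 110 111 111 111 111 112 111 111 110 108 98 80 64 58 57 58 58 58
0 32 30 108 108 108 107 107 109 108 106 100 84 63 53 67 87 96 91 81 74 71 7
[... 3558 characters left out ...]
7 49 52 56 58 57 57 57 60 67 80 95 104 105 93 72 62 75 96 108 112 112 112 113 113 112 113 113 113 112 112 111 111 112 111 111 112 112 112 112 112 113
1 135 100 111 111 111 112 112 111 112 112 112 112 111 112 112 111 110 106 93 71 60 72 90 96 89 78 72 69 63 55 49 47 46 46 47 46 47 48 51 55 57 58 58 60 67 77 88 98 103 102 90 70 61 76 98 109 112 112 112 112 112 112 112 112 112 111 111 112 112 112 112 113 113 113 112 112 111
1 145 100 109 110 111 111 111 111 111 111 111 111 112 112 112 112 112 111 107 95 74 59 68 89 97 90 80 75 71 65 56 50 48 47 46 46 47 48 49 51 56 59 59 58 61 67 78 89 99 105 103 89 68 63 80 100 111 114 114 114 114 114 113 112 112 112 111 111 111 111 111 112 113 112 112 113 113
```

```bash
python3 - <<'E'
from m import *
for i,rows in [(0,[(20,38.7,76.6),(56,45.5,82),(116,56.6,91)]),(1,[(75,110.5,146.5),(105,114.3,149),(145,119.3,152.4)])]:
    for y,a,b in rows:
        A=onz(V[i],(a,y),.062);B=onz(V[i],(b,y),.062); print(i,y,A[:2],B[:2],(A+B)[:2]/2,np.linalg.norm(A-B))
# stripe direction from each
for i,l in [(0,[(38.7,20),(56.6,116)]),(0,[(76.6,20),(91,116)]),(1,[(110.5,75),(119.3,145)]),(1,[(146.5,75),(152.4,145)])]:
    v=onz(V[i],l[0],.062)-onz(V[i],l[1],.062); print("yaw",np.arctan2(v[1],v[0]))
# slot column profile along the slot in w2 and w1 (far/near ends)
import numpy as np
d=V[0]; g=cv2.cvtColor(d["image"],cv2.COLOR_RGB2GRAY)
for i,(A,B) in [(0,(A0:=np.array((57.,12.)),np.array((74.5,124.)))),(1,(np.array((127.,60.)),np.array((137.,165.))))]:
    d=V[i]; g=cv2.GaussianBlur(cv2.cvtColor(d["image"],cv2.COLOR_RGB2GRAY),(0,0),.7)
    n=int(B[1]-A[1]); ys=np.arange(A[1],B[1]); xs=A[0]+(ys-A[1])*(B-A)[0]/(B-A)[1]
    v=[int(g[int(y),int(round(x))]) for x,y in zip(xs,ys)]; print(i,int(A[1]),v)
yaw=-.1207
for y in (-.1207,-.11,-.13): print(np.array([.5962,-.1437])+.190*np.array([-np.sin(y),np.cos(y)]))
from cell import manip
T=pose(manip.state()); print(*rel(T,[.596,-.144,.100],-.12))
E
```

```text
0 20 [0.676  0.0579] [0.672  0.0169] [0.674  0.0374] 0.04120128039492994
0 56 [0.6405 0.0622] [0.6365 0.0213] [0.6385 0.0417] 0.04112762544141907
0 116 [0.5751 0.0703] [0.5711 0.0292] [0.5731 0.0498] 0.04127209432157919
1 75 [0.6705 0.0586] [0.6664 0.0174] [0.6684 0.038 ] 0.04134705733478875
1 105 [0.6375 0.0625] [0.6335 0.0216] [0.6355 0.042 ] 0.041130104088728116
1 145 [0.5902 0.0682] [0.5862 0.0275] [0.5882 0.0478] 0.040983345649815144
yaw -0.1221593664936968
yaw -0.12146300759065475
yaw -0.12018627550543574
yaw -0.1246856863553672
0 12 [108, 108, 108, 107, 108, 108, 105, 101, 94, 87, 84, 78, 70, 59, 49, 46, 44, 44, 44, 44, 45, 44, 44, 44, 45, 45, 46, 44, 44, 44, 45, 46, 46, 45, 44, 45, 45, 45, 45, 44, 44, 44, 46, 46, 45, 45, 45, 45, 45, 44, 44, 44, 44, 45, 45, 45, 46, 46, 46, 45, 43, 44, 45, 47, 47, 46, 45, 46, 46, 46, 45, 45, 45, 46, 45, 45, 46, 45, 46, 46, 47, 48, 47, 47, 48, 47, 47, 48, 48, 48, 47, 46, 48, 47, 47, 48, 48, 48, 48, 47, 47, 48, 49, 48, 48, 47, 50, 54, 65, 77, 87, 94]
1 60 [112, 111, 111, 111, 110, 110, 111, 110, 108, 102, 93, 86, 79, 70, 57, 49, 48, 48, 47, 47, 47, 48, 48, 47, 46, 46, 46, 47, 47, 46, 46, 46, 46, 46, 46, 46, 46, 47, 47, 46, 46, 46, 46, 46, 46, 45, 45, 45, 46, 46, 46, 47, 47, 48, 47, 46, 46, 45, 46, 47, 46, 46, 47, 47, 47, 47, 46, 46, 46, 47, 48, 48, 47, 47, 46, 47, 47, 46, 47, 48, 47, 47, 48, 48, 49, 48, 47, 47, 47, 48, 48, 47, 48, 48, 48, 48, 49, 50, 51, 56, 63, 75, 85, 91, 96]
[0.6191 0.0449]
[0.6171 0.0452]
[0.6208 0.0447]
[0.23   0.2234 0.9977] [0.0001 0.0005 0.0129]
```

Station yaw is about -0.122, the deck stripes match z = 62 mm in both views, and the switch axis is at about (0.596,-0.144). The bay centre is at about (0.619,0.044). Now I'll grip the switch.

>>> apply_moves:
  targets:
    - [[0.23, 0.223, 0.2], [0, 0, 0.0148]]
    - [[0.23, 0.223, 0.2], [0, 0, 0.0148]]
    - [[0.23, 0.223, 0.6], [0, 0, 0.0148]]
    - [[0.23, 0.223, 0.6], [0, 0, 0.0148]]
    - [[0.23, 0.223, 0.75], [0, 0, 0.0148]]

```text
time_s: 2.42
tcp_pos: [0.5946, -0.1453, 0.1473]
tcp_rot: [-3.141, 0.002, -0.126]
wrist_force: [0.0, 0.5, -0.9]
gripper_width: 0.0857
finger_force: 0.0
```

```bash
python3 - <<'E'
from m import *
d=snap("w3"); T=d["Tw"]; print(T[:3,3]); print(*rel(T,[.596,-.144,.100],-.122))
cv2.imwrite("pics/w3.png",cv2.resize(d["image"][:,:,::-1],(640,480)))
E
```

```text
[ 0.5946 -0.1453  0.1473]
[ 0.0064 -0.0075  0.2365] [-0.0001  0.0011 -0.0025]
```

View pics/w3.png

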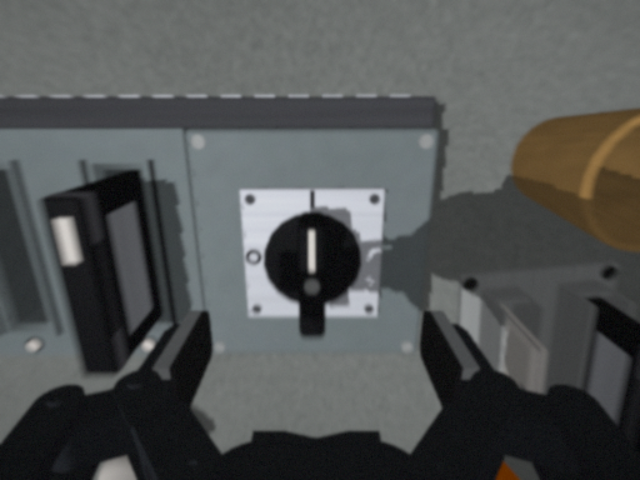

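The switch bar is at (312,275), between the fingertips (about 205 and 425) and aligned with them. I'll descend and close.

>>> apply_moves:
  targets:
    - [[0.0, -0.003, 0.24], [0, 0, 0]]
    - [[0.0, -0.003, 0.24], [0, 0, 0]]
    - [[0.0, -0.003, 0.24], [0, 0, 0]]

```text
time_s: 2.72
tcp_pos: [0.595, -0.1434, 0.1014]
tcp_rot: [-3.141, 0.003, -0.125]
wrist_force: [-0.0, 0.0, 1.4]
gripper_width: 0.0854
finger_force: 0.0
```

>>> apply_moves:
  targets:
    - [[0, 0, 0], [0, 0, 0]]
    - [[0, 0, 0], [0, 0, 0]]
    - [[0, 0, 0], [0, 0, 0]]
    - [[0, 0, 0], [0, 0, 0]]
    - [[0, 0, 0], [0, 0, 0]]
  hand: 1

```text
time_s: 3.13
tcp_pos: [0.597, -0.1428, 0.1028]
tcp_rot: [3.141, -0.001, -0.123]
wrist_force: [0.8, -0.2, -0.8]
gripper_width: 0.0257
finger_force: 0.0
```

>>> apply_moves:
  targets:
    - [[0, 0, 0], [0, 0, 0]]
    - [[0, 0, 0], [0, 0, 0]]
    - [[0, 0, 0], [0, 0, 0]]

```text
time_s: 3.38
tcp_pos: [0.5968, -0.1434, 0.1027]
tcp_rot: [3.14, -0.001, -0.124]
wrist_force: [-2.5, -3.4, 8.6]
gripper_width: 0.013
finger_force: 58.8
```

>>> apply_moves:
  targets:
    - [[0, 0, 0], [0, 0, -0.07]]
    - [[0, 0, 0], [0, 0, -0.14]]
    - [[0, 0, 0], [0, 0, -0.21]]
    - [[0, 0, 0], [0, 0, -0.28]]
    - [[0, 0, 0], [0, 0, -0.35]]

```text
time_s: 3.8
tcp_pos: [0.5967, -0.1425, 0.1028]
tcp_rot: [3.142, -0.001, 0.432]
wrist_force: [-4.5, 2.4, 10.8]
gripper_width: 0.0124
finger_force: 59.4
```

>>> apply_moves:
  targets:
    - [[0, 0, 0], [0, 0, -0.07]]
    - [[0, 0, 0], [0, 0, -0.14]]
    - [[0, 0, 0], [0, 0, -0.21]]
    - [[0, 0, 0], [0, 0, -0.28]]
    - [[0, 0, 0], [0, 0, -0.35]]

```text
time_s: 4.22
tcp_pos: [0.596, -0.1418, 0.1027]
tcp_rot: [-3.14, -0.001, 0.982]
wrist_force: [-7.5, 6.5, 14.8]
gripper_width: 0.0126
finger_force: 60.0
```

>>> apply_moves:
  targets:
    - [[0, 0, 0], [0, 0, -0.07]]
    - [[0, 0, 0], [0, 0, -0.14]]
    - [[0, 0, 0], [0, 0, -0.2]]
    - [[0, 0, 0], [0, 0, -0.26]]
    - [[0, 0, 0], [0, 0, -0.27]]

```text
time_s: 4.63
tcp_pos: [0.5953, -0.1415, 0.1027]
tcp_rot: [-3.14, -0.002, 1.407]
wrist_force: [-11.3, 7.5, 18.2]
gripper_width: 0.0127
finger_force: 60.3
```

>>> apply_moves:
  targets:
    - [[0, 0, 0], [0, 0, 0]]
    - [[0, 0, 0], [0, 0, 0]]
    - [[0, 0, 0], [0, 0, 0]]
    - [[0, 0, 0], [0, 0, 0]]
    - [[0, 0, 0], [0, 0, 0]]
  hand: 0.3

```text
time_s: 5.05
tcp_pos: [0.5967, -0.1428, 0.1018]
tcp_rot: [-3.142, 0.0, 1.4]
wrist_force: [-0.0, -0.4, 0.3]
gripper_width: 0.0597
finger_force: 0.0
```

>>> apply_moves:
  targets:
    - [[0, 0, -0.1], [0, 0, 0]]
    - [[0, 0, -0.3], [0, 0, 0]]
    - [[0, 0, -0.5], [0, 0, 0]]
    - [[0, 0, -0.7], [0, 0, 0]]
    - [[0, 0, -0.9], [0, 0, 0]]

```text
time_s: 5.47
tcp_pos: [0.5962, -0.1425, 0.284]
tcp_rot: [3.141, 0.0, 1.4]
wrist_force: [0.9, -0.5, -0.1]
gripper_width: 0.0597
finger_force: 0.0
```

```bash
python3 - <<'E'
from m import *
d=snap("w4"); T=d["Tw"]; print(T[:3,3])
from cell import eyes
s=eyes.get_image("scene"); t=eyes.get_image("top"); pickle.dump(s,open("pics/scene1.pkl","wb"))
f=lambda im,x0,y0,x1,y1:cv2.resize(im[y0:y1,x0:x1,::-1],(400,300),interpolation=cv2.INTER_CUBIC)
cv2.imwrite("pics/c2.png",np.hstack([cv2.resize(d["image"][:,:,::-1],(400,300)),f(s["image"],190,190,310,280)]))
X=(.466,-.345,.17); print(*rel(T,X,3.06))
E
```

```text
[ 0.5962 -0.1425  0.284 ]
[-1.1081 -0.4701  0.5697] [ 0.0001  0.0001 -1.0565]
```

View pics/c2.png

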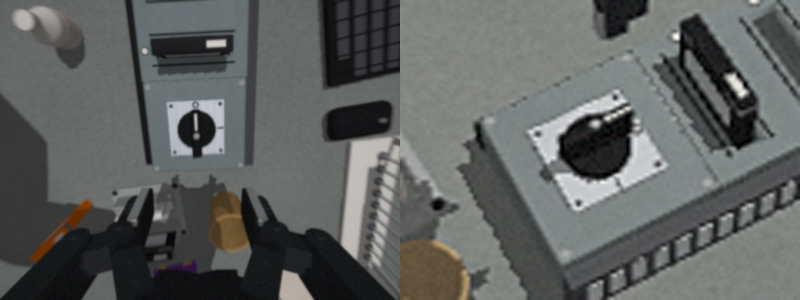

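The switch is OFF: the pointer is at the ring (195,104) in the wrist view and the bar lies across. Next I'll look at the pack from close by.

>>> apply_moves:
  targets:
    - [[-0.8, -0.5, 0.1], [0, 0, -0.07]]
    - [[-0.8, -0.5, 0.1], [0, 0, -0.14]]
    - [[-0.8, -0.5, 0.1], [0, 0, -0.21]]
    - [[-0.8, -0.5, 0.1], [0, 0, -0.28]]
    - [[-0.8, -0.5, 0.1], [0, 0, -0.35]]
  hand: 0.53

```text
time_s: 6.03
tcp_pos: [0.4681, -0.2853, 0.2604]
tcp_rot: [-3.14, -0.002, 1.954]
wrist_force: [-0.0, 0.0, 0.2]
gripper_width: 0.0402
finger_force: 0.0
```

>>> apply_moves:
  targets:
    - [[0, 0, 0.05], [0, 0, -0.07]]
    - [[0, 0, 0.05], [0, 0, -0.14]]
    - [[0, 0, 0.05], [0, 0, -0.21]]
    - [[0, 0, 0.05], [0, 0, -0.28]]
    - [[0, 0, 0.05], [0, 0, -0.35]]

```text
time_s: 6.45
tcp_pos: [0.4705, -0.2833, 0.2506]
tcp_rot: [3.142, -0.002, 2.505]
wrist_force: [-0.6, -0.2, 0.9]
gripper_width: 0.0402
finger_force: 0.0
```

>>> apply_moves:
  targets:
    - [[0, 0, 0], [0, 0, -0.07]]
    - [[0, 0, 0], [0, 0, -0.14]]
    - [[0, 0, 0], [0, 0, -0.21]]
    - [[0, 0, 0], [0, 0, -0.28]]
    - [[0, 0, 0], [0, 0, -0.35]]

```text
time_s: 6.87
tcp_pos: [0.4706, -0.2832, 0.2506]
tcp_rot: [3.141, -0.002, 3.055]
wrist_force: [-0.6, -0.6, 0.5]
gripper_width: 0.0401
finger_force: 0.0
```

```bash
python3 - <<'E'
from m import *
from cell import manip
T=pose(manip.state()); print(T[:3,3],manip.state()["q"]); print(*rel(T,(.435,-.315,.25),3.06)); print(*rel(T,(.435,-.37,.25),3.06))
E
```

```text
[ 0.4706 -0.2832  0.2506] [-0.6901  0.3057  0.0195  1.2865 -0.0001 -0.6036]
[ 0.1635 -0.1739  0.0032] [ 0.0007 -0.001  -0.0031]
[ 0.1398 -0.4479  0.0029] [ 0.0007 -0.001  -0.0031]
```

>>> apply_moves:
  targets:
    - [[0.16, -0.17, 0], [0, 0, 0]]
    - [[0.16, -0.17, 0], [0, 0, 0]]
    - [[0.16, -0.17, 0], [0, 0, 0]]
    - [[0.16, -0.17, 0], [0, 0, 0]]

```text
time_s: 7.2
tcp_pos: [0.4357, -0.3142, 0.2512]
tcp_rot: [3.141, -0.001, 3.048]
wrist_force: [0.6, 0.2, -0.3]
gripper_width: 0.0401
finger_force: 0.0
```

```bash
python3 -c "
from m import *
print(snap('w5')['Tw'][:3,3])"
```

```text
[ 0.4357 -0.3142  0.2512]
```

>>> apply_moves:
  targets:
    - [[0, -0.3, 0], [0, 0, 0]]
    - [[0, -0.3, 0], [0, 0, 0]]
    - [[0, -0.3, 0], [0, 0, 0]]
    - [[0, -0.3, 0], [0, 0, 0]]

```text
time_s: 7.58
tcp_pos: [0.4309, -0.3741, 0.2512]
tcp_rot: [3.141, -0.001, 3.049]
wrist_force: [-0.1, 0.4, 0.1]
gripper_width: 0.0401
finger_force: 0.0
```

```bash
python3 -c "
from m import *
d=snap('w6'); print(d['Tw'][:3,3]); e=load('w5')
print([proj(v,(.466,-.346,.096)) for v in (e,d)])
cv2.imwrite('pics/c3.png',np.hstack([cv2.resize(v['image'][40:340,x:x+200,::-1],(400,600),interpolation=cv2.INTER_CUBIC) for v,x in ((e,210),(d,150))]))"
```

```text
[ 0.4309 -0.3741  0.2512]
[array([223.9632, 207.89  ]), array([282.2454, 207.2481])]
```

View pics/c3.png

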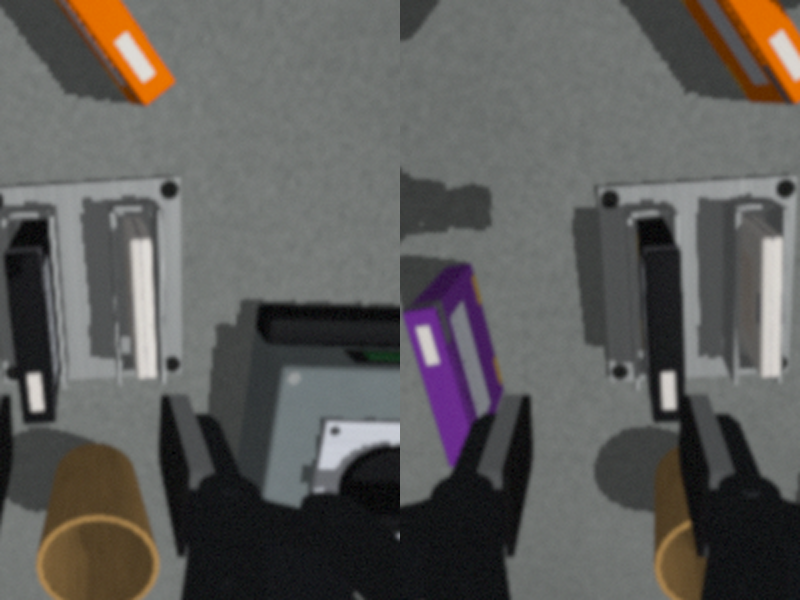

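The close view shows the pack's top face at (30,335) in the left crop and (668,335) in the right one, with the label at its lower end. The case is beside it at (140,300), and the cup and the purple and orange look-alikes are clear of it. I'll triangulate the top-face corners.

```bash
python3 - <<'E'
from m import *
A,B=load("w5"),load("w6")
a=[(213.5,166),(230.5,165),(222,250),(238,249)]; b=[(272.5,164.5),(290,164),(278,250),(293,250)]
P=np.array([tri((A,p),(B,q))[0] for p,q in zip(a,b)]); print(P)
for v,l in ((A,a),(B,b)):
    Q=np.array([onz(v,p,.096) for p in l]); print(Q[:,:2].tolist(), Q.mean(0), np.linalg.norm(Q[0]-Q[1]),np.linalg.norm(Q[0]-Q[2]))
    u=(Q[2]+Q[3]-Q[0]-Q[1]); print("yaw",np.arctan2(u[1],u[0]))
# label blob both views
L=[]
for v,box in ((A,(215,215,240,255)),(B,(270,215,300,255))):
    r=max(blobs(v["image"],(130,)*3,(255,)*3,5,500,box),key=lambda k:k[0])[1]; L.append((v,r[0])); print(r)
print("label",tri(*L))
# black-top mask rows: left/right edges by gray profile
for v,x0 in ((A,200),(B,262)):
    g=cv2.GaussianBlur(cv2.cvtColor(v["image"],cv2.COLOR_RGB2GRAY),(0,0),.7)
    for y in (172,190,210,222,246): print(y,x0,' '.join(map(str,g[y,x0:x0+45])))
E
```

```text
[[ 0.4231 -0.3524  0.0853]
 [ 0.4235 -0.3349  0.0874]
 [ 0.5131 -0.3536  0.0996]
 [ 0.517  -0.3371  0.0945]]
[[0.4209705491268853, -0.3507375009626503], [0.4215071595576678, -0.3340181703108751], [0.5148127115927131, -0.3542136279089362], [0.5151932330032893, -0.3367989743546647]] [ 0.4681 -0.3439  0.096 ] 0.016727939747554484 0.09390652221656129
yaw -0.033352901146774035
[[0.4199678427870315, -0.35288019019269756], [0.421029093841672, -0.33578515127290715], [0.5156189425026412, -0.35349734683222245], [0.5171088993498788, -0.3372862076370349]] [ 0.4684 -0.3449  0.096 ] 0.01712794819790522 0.09565309069299967
yaw -0.011047393888355524
((227.5, 236.0), (18.0, 7.0), 90.0)
((284.0, 235.0), (18.0, 6.0), 90.0)
label (array([ 0.4977, -0.3461,  0.097 ]), [0.2049584658352474, 0.2049584658351827])
172 200 65 66 66 67 70 75 80 82 83 82 79 67 45 26 17 13 13 13 15 17 20 24 26 27 27 29 28 27 29 36 47 65 87 95 86 88 112 135 137 128 130 141 149 152 154
190 200 65 65 64 64 65 66 68 73 80 83 83 82 77 66 47 32 27 25 25 24 26 27 27 27 26 27 28 28 28 27 28 34 54 85 106 105 93 105 130 136 124 121 134 145 
[... 541 characters left out ...]
 30 30 31 31 32 37 56 93 129 148 152 152 151 149 145 131 106 87 80 80 80 79 79 79
190 262 80 80 78 77 79 80 78 70 59 52 46 34 26 25 26 27 27 27 27 27 28 28 27 27 28 29 31 38 58 94 129 146 150 149 148 145 135 115 94 82 78 78 79 79 79
210 262 80 80 79 77 76 79 81 79 72 62 54 46 34 26 25 26 25 26 28 29 28 28 27 27 28 28 29 32 43 70 107 134 145 146 145 141 128 105 87 80 78 78 78 78 79
222 262 99 117 126 122 106 89 78 72 68 65 62 58 46 31 23 23 25 26 26 26 26 26 27 28 27 27 27 27 35 58 94 127 143 146 146 146 148 148 146 144 144 144 145 146 146
246 262 114 114 115 116 115 113 114 114 115 116 116 114 106 86 59 35 25 25 32 41 50 53 53 51 49 42 33 24 18 16 16 15 18 26 41 58 69 73 75 75 74 74 74 77 83
```

```bash
python3 - <<'E'
from m import *
from cell import manip
A,B=load("w5"),load("w6")
for v,R in ((A,[(190,214,232.4),(210,215.9,234.2),(222,217.3,235.4)]),(B,[(190,272.8,290.3),(210,273.9,291),(222,274.6,291.3)])):
    M=[]
    for y,l,r in R:
        a,b=onz(v,(l,y),.096),onz(v,(r,y),.096); M.append((a+b)/2); print(a[:2],b[:2],M[-1][:2])
    u=M[-1]-M[0]; print(np.arctan2(u[1],u[0]))
T=pose(manip.state())
for yaw in (-.03,-.02): print(*rel(T,(.468,-.345,.14),yaw+np.pi),*rel(T,(.468,-.345,.075),yaw+np.pi))
E
```

```text
[ 0.4457 -0.3536] [ 0.4474 -0.3351] [ 0.4466 -0.3444]
[ 0.4676 -0.3546] [ 0.4693 -0.3358] [ 0.4684 -0.3452]
[ 0.4812 -0.3549] [ 0.483 -0.336] [ 0.4821 -0.3455]
-0.031583947344030895
[ 0.4464 -0.3544] [ 0.448  -0.3368] [ 0.4472 -0.3456]
[ 0.4683 -0.3548] [ 0.4699 -0.3372] [ 0.4691 -0.346 ]
[ 0.4819 -0.3549] [ 0.4835 -0.3375] [ 0.4827 -0.3462]
-0.01761139733662889
[-0.172   0.1582  0.5573] [ 0.0005 -0.0003 -0.0392] [-0.1721  0.1579  0.8823] [ 0.0005 -0.0003 -0.0392]
[-0.172   0.1582  0.5573] [ 0.0005 -0.0003 -0.0456] [-0.1721  0.1579  0.8823] [ 0.0005 -0.0003 -0.0456]
```

>>> apply_moves:
  targets:
    - [[-0.172, 0.16, 0.1], [0, 0, -0.042]]
    - [[-0.172, 0.16, 0.1], [0, 0, -0.042]]
    - [[-0.172, 0.16, 0.3], [0, 0, -0.042]]
    - [[-0.172, 0.16, 0.5], [0, 0, -0.042]]
    - [[-0.172, 0.16, 0.55], [0, 0, -0.042]]

```text
time_s: 8.05
tcp_pos: [0.4664, -0.3422, 0.1372]
tcp_rot: [3.137, -0.005, 3.117]
wrist_force: [-0.9, 0.4, -0.8]
gripper_width: 0.0402
finger_force: 0.0
```

>>> apply_moves:
  targets:
    - [[0, 0, 0.17], [0, 0, 0]]
    - [[0, 0, 0.33], [0, 0, 0]]
    - [[0, 0, 0.335], [0, 0, 0]]
    - [[0, 0, 0.335], [0, 0, 0]]

```text
time_s: 8.38
tcp_pos: [0.4675, -0.3445, 0.0753]
tcp_rot: [3.14, -0.002, 3.116]
wrist_force: [0.4, 0.1, 0.6]
gripper_width: 0.0401
finger_force: 0.0
```

>>> apply_moves:
  targets:
    - [[0, 0, 0], [0, 0, 0]]
    - [[0, 0, 0], [0, 0, 0]]
    - [[0, 0, 0], [0, 0, 0]]
    - [[0, 0, 0], [0, 0, 0]]
    - [[0, 0, 0], [0, 0, 0]]
  hand: 1

```text
time_s: 8.8
tcp_pos: [0.4687, -0.3462, 0.0774]
tcp_rot: [-3.139, 0.003, 3.116]
wrist_force: [0.7, 1.5, 7.1]
gripper_width: 0.0173
finger_force: 59.7
```

>>> apply_moves:
  targets:
    - [[0, 0, -0.08], [0, 0, 0]]
    - [[0, 0, -0.2], [0, 0, 0]]
    - [[0, 0, -0.35], [0, 0, 0]]
    - [[0, 0, -0.55], [0, 0, 0]]
    - [[0, 0, -0.75], [0, 0, 0]]

```text
time_s: 9.22
tcp_pos: [0.4672, -0.3449, 0.228]
tcp_rot: [-3.141, 0.0, 3.116]
wrist_force: [0.9, -0.3, -4.0]
gripper_width: 0.0171
finger_force: 59.1
```

```bash
python3 - <<'E'
from m import *
from cell import manip
s=manip.state(); T=pose(s); print(T[:3,3],s["wrist_force"]); print(*rel(T,(.6193,.0443,.235),np.pi-.122))
E
```

```text
[ 0.4672 -0.3449  0.228 ] [ 0.8642 -0.3399 -4.0464]
[-0.7097  1.965  -0.0354] [-0.0002  0.0003  0.0612]
```

>>> apply_moves:
  targets:
    - [[-0.047, 0.13, 0], [0, 0, 0]]
    - [[-0.1, 0.27, 0], [0, 0, 0]]
    - [[-0.15, 0.41, 0], [0, 0, 0]]
    - [[-0.2, 0.55, 0], [0, 0, 0]]
    - [[-0.25, 0.69, -0.03], [0, 0, 0]]

```text
time_s: 9.63
tcp_pos: [0.5212, -0.2072, 0.2319]
tcp_rot: [-3.141, 0.001, 3.115]
wrist_force: [0.5, 0.5, -2.8]
gripper_width: 0.0174
finger_force: 59.4
```

>>> apply_moves:
  targets:
    - [[-0.05, 0.14, 0], [0, 0, 0]]
    - [[-0.1, 0.28, 0], [0, 0, 0]]
    - [[-0.15, 0.42, 0], [0, 0, 0]]
    - [[-0.2, 0.56, 0], [0, 0, 0]]
    - [[-0.25, 0.69, 0], [0, 0, 0]]

```text
time_s: 10.05
tcp_pos: [0.5751, -0.0703, 0.2327]
tcp_rot: [-3.141, 0.002, 3.116]
wrist_force: [1.2, -0.1, -3.3]
gripper_width: 0.0174
finger_force: 59.5
```

>>> apply_moves:
  targets:
    - [[-0.05, 0.14, 0], [0, 0, 0.0617]]
    - [[-0.1, 0.28, 0], [0, 0, 0.0617]]
    - [[-0.15, 0.4, 0], [0, 0, 0.0617]]
    - [[-0.2, 0.53, 0], [0, 0, 0.0617]]
    - [[-0.21, 0.585, 0], [0, 0, 0.0617]]

```text
time_s: 10.47
tcp_pos: [0.6207, 0.0466, 0.2323]
tcp_rot: [3.141, 0.002, 3.021]
wrist_force: [0.1, 1.0, -3.5]
gripper_width: 0.0171
finger_force: 59.7
```

>>> apply_moves:
  targets:
    - [[0, 0, 0], [0, 0, 0]]
    - [[0, 0, 0], [0, 0, 0]]

```text
time_s: 10.63
tcp_pos: [0.6197, 0.044, 0.2318]
tcp_rot: [-3.141, 0.001, 3.02]
wrist_force: [0.5, -0.1, -3.8]
gripper_width: 0.0175
finger_force: 59.7
```

```bash
python3 - <<'E'
from m import *
from cell import manip,eyes
d=snap("w7"); T=d["Tw"]; print(T[:3,3]); print(*rel(T,(.6193,.0443,.17),np.pi-.122)); print(manip.state()["tcp_rot"])
s=eyes.get_image("scene"); 
cv2.imwrite("pics/c4.png",np.hstack([cv2.resize(d["image"][:,:,::-1],(480,360)),cv2.resize(s["image"][150:240,250:330,::-1],(320,360),interpolation=cv2.INTER_CUBIC)]))
E
```

```text
[0.6197 0.044  0.2318]
[0.0023 0.0012 0.3092] [-0.0001  0.0006  0.0002]
[-3.1414  0.0008  3.0189]
```

View pics/c4.png

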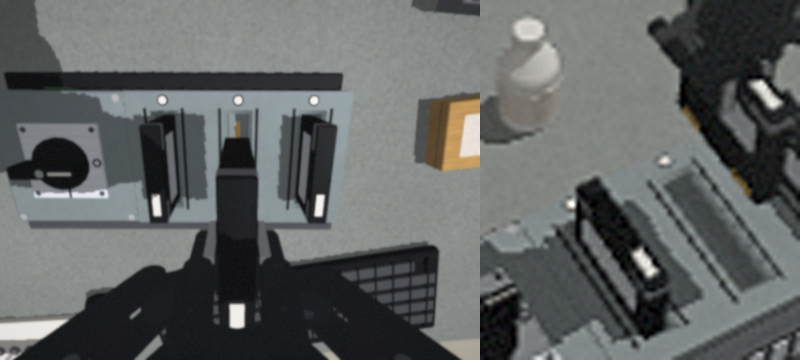

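The pack hangs above the middle bay. The stripes are at about (218,120) and (257,120), symmetric about the pack (220 to 255), and the neighbouring packs are clear. One numeric check before lowering.

```bash
python3 - <<'E'
from m import *
d=load("w7"); g=cv2.GaussianBlur(cv2.cvtColor(d["image"],cv2.COLOR_RGB2GRAY),(0,0),.7)
T=d["Tw"]; tool=lambda X:(T[:3,:3].T@(X-T[:3,3]))*1e3
def dip(y,x0,x1):
    r=g[y,x0:x1].astype(float); w=np.clip(np.median(r)*.8-r,0,None); return x0+(w*np.arange(len(r))).sum()/w.sum()
for y in (124,132,140):
    l,r=dip(y,226,240),dip(y,266,282); a,b=onz(d,(l,y),.062),onz(d,(r,y),.062); print(y,l,r,tool(a),tool(b),tool((a+b)/2)[1], np.linalg.norm(a-b))
# slot front end along column of slot centre
print([int(v) for v in g[104:150,247]],[int(v) for v in g[104:150,258]])
# pack front-bottom and front-top edges (end face)
for y in (152,160,170,180,188,200,220): print(y,g[y,225:282].tolist())
E
```

```text
124 233.81837160751564 272.82456140350877 [ 50.018  -18.0011 169.7998] [ 50.0658  20.4058 169.7915] 1.202324562430785 0.038406906707872474
132 233.91189427312776 272.94776119402985 [ 42.2135 -18.0604 169.8069] [ 42.2619  20.715  169.7985] 1.327336169511274 0.038775427426286424
140 234.02202643171807 272.65567765567766 [ 34.27   -18.104  169.8142] [ 34.3185  20.6136 169.8058] 1.2548085861646276 0.03871768829982068
[145, 142, 140, 140, 142, 146, 150, 152, 153, 153, 152, 151, 147, 142, 137, 136, 140, 146, 150, 152, 153, 152, 152, 152, 152, 151, 151, 151, 151, 151, 150, 149, 148, 149, 148, 148, 148, 149, 148, 148, 144, 131, 104, 66, 33, 19] [143, 157, 165, 166, 160, 149, 139, 137, 142, 149, 152, 151, 147, 138, 127, 120, 112, 101, 91, 86, 84, 83, 83, 83, 83, 84, 84, 83, 83, 83, 83, 83, 83, 84, 84, 84, 84, 83, 83, 82, 81, 74, 58, 38, 22, 17]
152 [149, 149, 148, 148, 148, 148, 142, 125, 95, 72, 80, 106, 117, 100, 66, 34, 19, 17, 19, 18, 19, 19, 19, 20, 19, 15, 16, 15, 16, 17, 18, 19, 17, 17, 17, 16, 16, 16, 17, 19, 30, 53, 84, 114, 133, 130, 107, 80, 76, 101, 130, 146, 151, 151, 150, 150, 1
[... 788 characters left out ...]
54, 37, 30, 27, 26, 27, 27, 27, 25, 23, 25, 25, 26, 26, 26, 26, 26, 25, 26, 26, 27, 26, 27, 26, 25, 26, 26, 29, 30, 29, 28, 29, 29, 28, 29, 28, 29, 31, 30, 30, 32, 41, 59, 84, 113, 134, 144, 147, 147, 146, 147]
200 [147, 147, 146, 140, 119, 82, 47, 32, 31, 33, 34, 33, 32, 33, 33, 34, 35, 35, 35, 34, 33, 34, 35, 35, 35, 35, 34, 33, 35, 36, 36, 35, 36, 35, 35, 36, 37, 37, 37, 36, 36, 36, 36, 37, 36, 36, 37, 36, 40, 60, 96, 129, 146, 151, 150, 150, 149]
220 [147, 147, 147, 143, 129, 100, 64, 39, 31, 31, 31, 32, 34, 33, 33, 33, 34, 35, 35, 33, 33, 34, 35, 36, 35, 35, 36, 36, 36, 36, 36, 38, 38, 37, 35, 35, 35, 36, 36, 36, 36, 37, 37, 36, 34, 32, 33, 37, 49, 77, 113, 138, 148, 150, 151, 150, 150]
```

```bash
python3 - <<'E'
from m import *
W=load("w7")
def dots(v,box): return sorted([tuple(np.round(r[0],2)) for a,r,k in blobs(v["image"],(140,)*3,(255,)*3,8,120,box)])
D={"w1":dots(V[0],(0,125,160,142)),"w2":dots(V[1],(60,165,240,190)),"w7":dots(W,(155,95,350,118))}
for n,v in (("w1",V[0]),("w2",V[1]),("w7",W)):
    P=[onz(v,p,.062) for p in D[n]]; print(n,D[n],[p[:2] for p in P],[np.linalg.norm(a-b) for a,b in zip(P,P[1:])])
yaw=-.122; ax=np.array([np.cos(yaw),np.sin(yaw)]); ay=np.array([-ax[1],ax[0]])
for c in [(.6193,.0443)]: print("expected bay dot line y'", [float(ay@(onz(v,p,.062)[:2]-c))*1e3 for n,v in (("w1",V[0]),("w2",V[1]),("w7",W)) for p in D[n]])
E
```

```text
w1 [(np.float64(10.5), np.float64(131.0)), (np.float64(74.75), np.float64(132.75)), (np.float64(139.5), np.float64(134.5))] [array([0.5632, 0.1318]), array([0.5536, 0.0545]), array([ 0.5439, -0.0238])] [np.float64(0.07796760809111339), np.float64(0.07887672811303757)]
w2 [(np.float64(75.5), np.float64(171.0)), (np.float64(137.5), np.float64(172.5)), (np.float64(198.5), np.float64(174.5))] [array([0.563, 0.132]), array([0.5533, 0.0537]), array([ 0.5431, -0.0234])] [np.float64(0.07883207706727202), np.float64(0.07780197952126884)]
w7 [(np.float64(172.5), np.float64(106.5))] [array([ 0.5444, -0.0243])] []
expected bay dot line y' [80.06970829569873, 2.102208377618833, -76.77443621995442, 80.16925856731797, 1.3372018745162242, -76.4611272509141, -77.20554148935841]
```

Two independent cues (dots and stripes) put the bay about 1 mm further to +y, and the slot's front end agrees with x being centred. I'll lower with that correction, slowing near the mouth.

>>> apply_moves:
  targets:
    - [[0.002, 0.0055, 0.1], [0, 0, 0]]
    - [[0.002, 0.0055, 0.2], [0, 0, 0]]
    - [[0.002, 0.0055, 0.3], [0, 0, 0]]
    - [[0.002, 0.0055, 0.38], [0, 0, 0]]
    - [[0.002, 0.0055, 0.4], [0, 0, 0]]

```text
time_s: 11.15
tcp_pos: [0.6182, 0.0438, 0.1489]
tcp_rot: [-3.141, -0.003, 3.017]
wrist_force: [0.4, -0.8, -3.5]
gripper_width: 0.0172
finger_force: 59.6
```

>>> apply_moves:
  targets:
    - [[0, 0, 0.03], [0, 0, 0]]
    - [[0, 0, 0.06], [0, 0, 0]]
    - [[0, 0, 0.09], [0, 0, 0]]
    - [[0, 0, 0.12], [0, 0, 0]]
    - [[0, 0, 0.14], [0, 0, 0]]

```text
time_s: 11.57
tcp_pos: [0.6196, 0.0449, 0.1225]
tcp_rot: [3.142, 0.0, 3.019]
wrist_force: [-1.0, -0.5, -3.8]
gripper_width: 0.0173
finger_force: 59.6
```

>>> apply_moves:
  targets:
    - [[0, 0, 0.025], [0, 0, 0]]
    - [[0, 0, 0.05], [0, 0, 0]]
    - [[0, 0, 0.075], [0, 0, 0]]
    - [[0, 0, 0.095], [0, 0, 0]]
    - [[0, 0, 0.11], [0, 0, 0]]

```text
time_s: 11.98
tcp_pos: [0.6194, 0.045, 0.1003]
tcp_rot: [-3.142, -0.0, 3.019]
wrist_force: [0.0, -0.3, -3.2]
gripper_width: 0.0171
finger_force: 59.6
```

>>> apply_moves:
  targets:
    - [[0, 0, 0.005], [0, 0, 0]]
    - [[0, 0, 0.01], [0, 0, 0]]
    - [[0, 0, 0.01], [0, 0, 0]]

```text
time_s: 12.23
tcp_pos: [0.6195, 0.045, 0.0988]
tcp_rot: [3.142, 0.0, 3.019]
wrist_force: [0.6, 0.6, -4.3]
gripper_width: 0.0174
finger_force: 59.6
```

Still no floor contact, so I'll continue in small steps.

>>> apply_moves:
  targets:
    - [[0, 0, 0.005], [0, 0, 0]]
    - [[0, 0, 0.01], [0, 0, 0]]
    - [[0, 0, 0.01], [0, 0, 0]]

```text
time_s: 12.48
tcp_pos: [0.6196, 0.045, 0.0975]
tcp_rot: [3.142, 0.001, 3.019]
wrist_force: [-2.1, 0.2, 3.5]
gripper_width: 0.0176
finger_force: 60.5
```

>>> apply_moves:
  targets:
    - [[0, 0, 0.004], [0, 0, 0]]
    - [[0, 0, 0.008], [0, 0, 0]]
    - [[0, 0, 0.008], [0, 0, 0]]

```text
time_s: 12.73
tcp_pos: [0.6196, 0.045, 0.0974]
tcp_rot: [3.142, 0.002, 3.019]
wrist_force: [-10.2, 1.5, 24.8]
gripper_width: 0.0177
finger_force: 63.7
```

The floor was reached at TCP z = 0.0974 (0.097 expected), so the pack is home. I'll release and retreat.

>>> apply_moves:
  targets:
    - [[0, 0, 0], [0, 0, 0]]
    - [[0, 0, 0], [0, 0, 0]]
    - [[0, 0, 0], [0, 0, 0]]
    - [[0, 0, 0], [0, 0, 0]]
  hand: 0.45

```text
time_s: 13.07
tcp_pos: [0.6196, 0.0449, 0.0952]
tcp_rot: [3.142, 0.0, 3.019]
wrist_force: [-0.6, 0.8, -0.7]
gripper_width: 0.0473
finger_force: 0.0
```

>>> apply_moves:
  targets:
    - [[0, 0, -0.08], [0, 0, 0]]
    - [[0, 0, -0.25], [0, 0, 0]]
    - [[0, 0, -0.45], [0, 0, 0]]
    - [[0, 0, -0.65], [0, 0, 0]]
    - [[0, 0, -0.85], [0, 0, 0]]

```text
time_s: 13.48
tcp_pos: [0.6191, 0.045, 0.2671]
tcp_rot: [3.142, -0.0, 3.019]
wrist_force: [0.8, 0.3, 0.0]
gripper_width: 0.0471
finger_force: 0.0
```

```bash
python3 - <<'E'
from m import *
from cell import manip,eyes
d=snap("w8"); T=d["Tw"]; s=eyes.get_image("scene"); print(T[:3,3],manip.state()["gripper_width"])
cv2.imwrite("pics/c5.png",np.hstack([cv2.resize(d["image"][:,:,::-1],(400,300)),cv2.resize(s["image"][160:280,200:360,::-1],(400,300),interpolation=cv2.INTER_CUBIC)]))
print(*rel(T,(.5965,-.1430,.22),np.pi/2-.122)); print(*rel(T,(.5965,-.1430,.22),np.pi*1.5-.122))
E
```

```text
[0.6191 0.045  0.2671] 0.046670405547095194
[-0.0032 -0.9466  0.2356] [-0.0001 -0.0001  0.9995]
[-0.0032 -0.9466  0.2356] [ 0.0001 -0.0001 -1.0005]
```

View pics/c5.png

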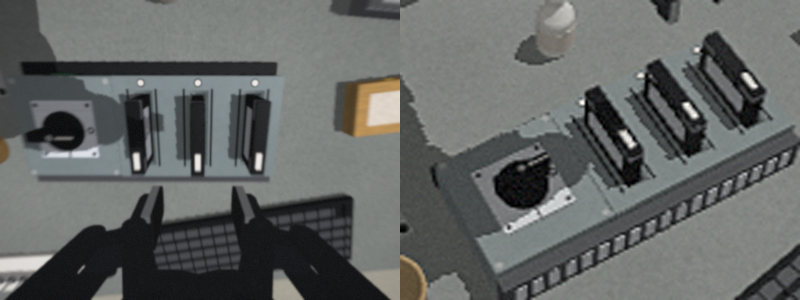

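The pack stands at the same height as its neighbours (198,130), and the switch is still OFF at (62,133). I'll return to the switch and grip the bar across.

>>> apply_moves:
  targets:
    - [[0, -0.18, 0], [0, 0, -0.07]]
    - [[0, -0.37, 0], [0, 0, -0.14]]
    - [[0, -0.56, 0], [0, 0, -0.21]]
    - [[-0.003, -0.75, 0], [0, 0, -0.28]]
    - [[-0.003, -0.947, 0], [0, 0, -0.35]]
  hand: 0.2

```text
time_s: 14.0
tcp_pos: [0.5965, -0.1446, 0.2649]
tcp_rot: [3.141, -0.0, -2.709]
wrist_force: [1.4, -0.1, 0.7]
gripper_width: 0.0683
finger_force: 0.0
```

>>> apply_moves:
  targets:
    - [[0, 0, 0.05], [0, 0, -0.07]]
    - [[0, 0, 0.1], [0, 0, -0.14]]
    - [[0, 0, 0.15], [0, 0, -0.21]]
    - [[0, 0, 0.2], [0, 0, -0.28]]
    - [[0, 0, 0.25], [0, 0, -0.35]]

```text
time_s: 14.42
tcp_pos: [0.5968, -0.1432, 0.2143]
tcp_rot: [3.141, -0.0, -2.16]
wrist_force: [-0.3, 0.0, -0.1]
gripper_width: 0.0682
finger_force: 0.0
```

>>> apply_moves:
  targets:
    - [[0, 0, 0], [0, 0, -0.07]]
    - [[0, 0, 0.05], [0, 0, -0.14]]
    - [[0, 0, 0.1], [0, 0, -0.21]]
    - [[0, 0, 0.15], [0, 0, -0.28]]
    - [[0, 0, 0.2], [0, 0, -0.3]]

```text
time_s: 14.83
tcp_pos: [0.5968, -0.143, 0.1744]
tcp_rot: [3.141, 0.0, -1.687]
wrist_force: [0.6, 0.6, -1.0]
gripper_width: 0.0686
finger_force: 0.0
```

```bash
python3 - <<'E'
from m import *
from cell import manip
s=manip.state();T=pose(s); print(T[:3,3],s["q"]); print(*rel(T,(.5965,-.1430,.1015),np.pi*1.5-.122))
E
```

```text
[ 0.5968 -0.143   0.1744] [-0.3679  0.4439  0.0291  1.1565  0.     -1.8227]
[-0.      0.0015  0.3644] [0.0003 0.0001 0.0038]
```

>>> apply_moves:
  targets:
    - [[0, 0.001, 0.15], [0, 0, 0]]
    - [[0, 0.001, 0.3], [0, 0, 0]]
    - [[0, 0.001, 0.36], [0, 0, 0]]
    - [[0, 0.001, 0.364], [0, 0, 0]]

```text
time_s: 15.17
tcp_pos: [0.5951, -0.1425, 0.0993]
tcp_rot: [3.137, 0.001, -1.694]
wrist_force: [-0.4, 0.5, 0.4]
gripper_width: 0.0684
finger_force: 0.0
```

>>> apply_moves:
  targets:
    - [[0, 0, 0], [0, 0, 0]]
    - [[0, 0, 0], [0, 0, 0]]
    - [[0, 0, 0], [0, 0, 0]]
    - [[0, 0, 0], [0, 0, 0]]
    - [[0, 0, 0], [0, 0, 0]]
  hand: 1

```text
time_s: 15.58
tcp_pos: [0.5952, -0.143, 0.1037]
tcp_rot: [3.139, -0.001, -1.694]
wrist_force: [-8.9, 0.9, 9.1]
gripper_width: 0.0128
finger_force: 58.4
```

>>> apply_moves:
  targets:
    - [[0, 0, 0], [0, 0, 0]]
    - [[0, 0, 0], [0, 0, 0]]

```text
time_s: 15.75
tcp_pos: [0.5952, -0.143, 0.1036]
tcp_rot: [3.14, -0.001, -1.694]
wrist_force: [-14.4, 1.7, 16.2]
gripper_width: 0.0126
finger_force: 60.0
```

Gripped. I'll turn clockwise (tool z +).

>>> apply_moves:
  targets:
    - [[0, 0, 0], [0, 0, 0.07]]
    - [[0, 0, 0], [0, 0, 0.14]]
    - [[0, 0, 0], [0, 0, 0.21]]
    - [[0, 0, 0], [0, 0, 0.28]]
    - [[0, 0, 0], [0, 0, 0.35]]

```text
time_s: 16.17
tcp_pos: [0.5954, -0.1431, 0.1037]
tcp_rot: [3.141, -0.002, -2.249]
wrist_force: [-14.8, -0.7, 14.8]
gripper_width: 0.0125
finger_force: 59.9
```

>>> apply_moves:
  targets:
    - [[0, 0, 0], [0, 0, 0.07]]
    - [[0, 0, 0], [0, 0, 0.14]]
    - [[0, 0, 0], [0, 0, 0.21]]
    - [[0, 0, 0], [0, 0, 0.28]]
    - [[0, 0, 0], [0, 0, 0.35]]

```text
time_s: 16.58
tcp_pos: [0.5954, -0.1432, 0.1037]
tcp_rot: [-3.141, -0.002, -2.799]
wrist_force: [-13.3, -1.0, 14.5]
gripper_width: 0.0128
finger_force: 59.9
```

>>> apply_moves:
  targets:
    - [[0, 0, 0], [0, 0, 0.07]]
    - [[0, 0, 0], [0, 0, 0.14]]
    - [[0, 0, 0], [0, 0, 0.2]]
    - [[0, 0, 0], [0, 0, 0.26]]
    - [[0, 0, 0], [0, 0, 0.27]]

```text
time_s: 17.0
tcp_pos: [0.5954, -0.1434, 0.1036]
tcp_rot: [-3.14, -0.002, 3.06]
wrist_force: [-13.1, -1.3, 15.3]
gripper_width: 0.0129
finger_force: 60.0
```

>>> apply_moves:
  targets:
    - [[0, 0, 0], [0, 0, 0]]
    - [[0, 0, 0], [0, 0, 0]]
    - [[0, 0, 0], [0, 0, 0]]
    - [[0, 0, 0], [0, 0, 0]]
    - [[0, 0, 0], [0, 0, 0]]
  hand: 0.3

```text
time_s: 17.42
tcp_pos: [0.5969, -0.1431, 0.1025]
tcp_rot: [-3.142, 0.0, 3.066]
wrist_force: [0.1, -0.9, 0.0]
gripper_width: 0.0597
finger_force: 0.0
```

>>> apply_moves:
  targets:
    - [[0, 0, -0.1], [0, 0, 0]]
    - [[0, 0, -0.3], [0, 0, 0]]
    - [[0, 0, -0.5], [0, 0, 0]]
    - [[0, 0, -0.7], [0, 0, 0]]
    - [[0, 0, -0.9], [0, 0, 0]]

```text
time_s: 17.83
tcp_pos: [0.5963, -0.1429, 0.2846]
tcp_rot: [-3.142, 0.0, 3.066]
wrist_force: [0.3, -0.8, -0.3]
gripper_width: 0.0598
finger_force: 0.0
```

```bash
python3 - <<'E'
from m import *
from cell import manip,eyes
d=snap("w9"); s=eyes.get_image("scene")
cv2.imwrite("pics/c6.png",np.hstack([cv2.resize(d["image"][:,:,::-1],(400,300)),cv2.resize(s["image"][150:310,100:360,::-1],(400,300),interpolation=cv2.INTER_CUBIC)]))
E
```

```text
(no output)
```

View pics/c6.png

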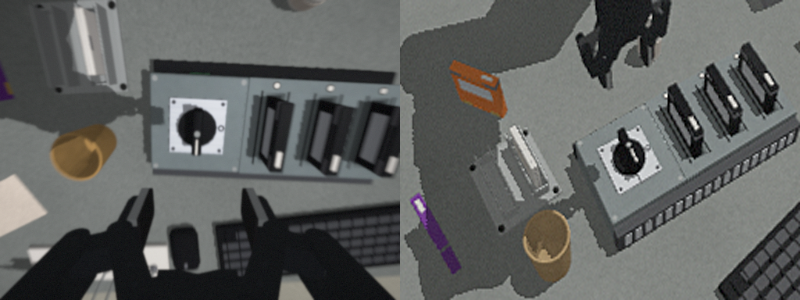

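The switch is ON: in the wrist view its pointer at (197,145) points to the back stroke. All three packs stand in their bays, and the case, cup and look-alikes are undisturbed. I'll hand it in.

```bash
python3 -c "
from cell import manip
print(manip.finish_job())"
```

```text
the job is handed in; nothing more can be done
None
```

The spare pack stands fully home in the middle bay and the switch went OFF before the move and back ON after it; I saw nothing else disturbed, and the job was handed in at about 18 s.

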